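Press a bushing home with a ratchet clamp

TASK

Pump the orange trigger of the bench clamp with short strokes towards the handle until its jaw has pushed the bronze bushing fully home in the bearing block and you feel the trigger go firm, but do not force it: a hard pull after it has seated overloads the bushing. Then press the red release so that the jaw springs fully back, lift the finished block out and set it down gently, standing upright in the grey tray, without disturbing the other things on the bench.

Things in the scene. Friction and masses are not known exactly. Their poses are not given: they have to be found in the camera images.
- press: the bench clamp: a blue ratchet bar clamp bolted flat on a dark base plate, fixed. Origin on the bench under the middle of its body, z up; nothing on it is higher than 84 mm. The toothed steel bar (20 mm wide, top 63 mm high) runs along y at x = 0; handle and trigger stick out to -x, the jaws to +x. The moving jaw closes towards -y on the work, which stands in a nest with its floor 29 mm high at x = 68 mm
- fixed_jaw (a point): middle of the fixed jaw's steel face (36 mm wide along x, top 79 mm above the bench), looking to +y of the press; the block's back stands against it. Its blue arm to the body is 64 mm high
- handle_center (a point): middle of the fixed black handle: 15 mm thick (y), 74 mm long (x), 36 mm high, 62 mm above the bench. It stands 44 mm behind the trigger at rest and is only there to be pulled against: pushing the trigger alone towards it is enough
- trigger_pad (a point): middle of the outer (+y) face of the orange trigger, a plate 11 mm thick, 74 mm long and 34 mm high (middle 62 mm above the bench) beside the handle. It turns on a vertical pivot 105 mm from here, at x = 42, y = 16 mm of the press; pulled towards the handle (-y of the press) this point moves 36 mm
- trigger (a joint): angle, rad: 0 at rest (spring return), 0.34 at its hard stop. Idle to 0.14, then it drives the bar; a full pull gives one or two 4 mm teeth. Force at the pad: idle 2 N, jaw free 4 to 6 N, bushing sliding in 8 to 12 N; once seated about +3 N per mm: 19 to 22 N before the stop is firm, over 25 N too much. The stop feels hard too but does not load the bushing: let go and pull again
- jaw (a joint): how far the moving jaw (with the toothed bar) has closed, m: 0 fully open, up to 0.052; its face is at y = 130 mm less this value in the press's frame. A holding pawl keeps it at the last tooth (4 mm pitch); a spring of about 3 N draws it open once released.
- jaw_pad: black round pad, 30 mm across, on the moving jaw, facing -y of the press; origin at the middle of its face, 57 mm above the bench. It is cushioned: a stiff spring, 20 N per mm.
- release_top (a point): middle of the top of the red release tab (24 x 20 mm, top 81 mm above the bench) on the clamp body. Pressed down about 4 to 6 mm (3 to 8 N) it lifts the holding pawl and the jaw springs back, provided that the trigger is let go.
- release (a joint): release lever angle, rad: about 0.03 to 0.1 at rest, 0.2 or more lifts the pawl clear of the teeth, stop at 0.26.
- bearing_block: loose aluminium bearing block, 44 mm (x) by 30 mm (y) by 56 mm (z) with its bushing 0.28 kg; origin at the middle of its underside, axes like the press's while it stands in the nest. A bore along y at half height holds the bushing, whose flange faces +y.
- block_center (a point): centre of the bearing block, half-way up (28 mm above its underside). Grasp the 44 mm width (its x sides) from above, near the top.
- bushing (a joint): how far the flanged bronze bushing (flange 34 mm across, 5 mm thick) has been pressed in, m: it starts at 0.002 to 0.007; 0.016 is home, its flange on the block. It slides with about 10 N and stays where it is left.
- tray: grey flat tray, 120 x 120 mm, rim 14 mm high, floor 4 mm thick, walls 4 mm, fixed to the bench; origin at the middle of its underside.
- stock_bushing_a: loose bronze flanged bushing, 29 x 22 mm, stock; leave alone (origin at its underside)
- stock_bushing_b: second loose bronze bushing, 29 x 22 mm; leave alone (origin at its underside)
- plug_gauge: steel plug gauge lying, 25 x 84 x 22 mm; leave alone (origin at its underside)
- oil_dropper: small brown dropper bottle, 34 x 102 mm high; leave alone (origin at its underside)
- hex_key: black hex key lying, 33 x 88 x 5 mm; leave alone (origin at its underside)
- gear: small steel spur gear, 49 x 19 mm; leave alone (origin at its underside)
- micrometer: micrometer lying, 46 x 159 x 18 mm; leave alone (origin at its underside)
There are look-alikes about, which are no part of the job. Of the things like the bearing_block, leave any that is green, pink or purple; of the rest the smaller one is meant.

How it is judged:
On the way, in this order (a step that is already met when the one before it is completed fails the run):
1. the bushing is fully home and pressed firmly (at least 22 N at the jaw pad) by the pulled trigger (value of joint bushing above 0.0148 m and value of joint trigger above 0.1 rad and contact force between jaw_pad and bearing_block above 22 N), for 0.15 s.
2. the release has let the jaw spring fully back (value of joint jaw below 0.004 m and value of joint bushing above 0.0148 m), for 0.1 s.
At the end, for the whole second after the job is handed in: The bearing block stands upright (within 0.1 rad) and at rest on the tray's floor, inside its rim (centre within 42 mm of the tray's middle along both tray axes), let go; its bushing is home to 1.2 mm; the clamp's jaw is back within 4 mm of fully open (all of step 2 and x of block_center in the frame of tray between -0.042 and 0.042 m and y of block_center in the frame of tray between -0.042 and 0.042 m and z of block_center in the frame of tray between 0.027 and 0.036 m and angle between bearing_block's own z axis and vertical below 0.1 rad and linear speed of bearing_block below 0.02 m/s and contact force between the fingers and bearing_block below 0.1 N); the robot touches nothing.
It fails at once if the bushing is overloaded: more than 42 N between the jaw pad and the work (contact force between jaw_pad and bearing_block above 42 N).
It fails at once if the block is dropped or slammed into the tray: faster than 0.5 m/s within 23 mm of its floor (z of block_center in the frame of tray below 0.055 m and x of block_center in the frame of tray between -0.06 and 0.06 m and y of block_center in the frame of tray between -0.06 and 0.06 m and linear speed of bearing_block above 0.5 m/s).
It fails at once if another thing on the bench is pushed away by more than 20 mm (distance of any of stock_bushing_a, stock_bushing_b, plug_gauge, oil_dropper, hex_key, gear, micrometer from where it was at the start of the episode above 0.02 m).
It also fails if it takes over 72 s, if anything falls off the work surface, if the arm or the gripper's body presses on something with over 40 N, if the wrist force passes 120 N, or if a joint passes its speed limit or range.

ROBOT

A 6-joint arm with a two-finger parallel gripper is mounted at the origin on a cart in front of the work surface, level with it; the furniture and walls round the work are solid. World frame = base frame: x ahead of the robot, y to its left, z up, the work surface at z = 0. Lengths are in m, angles in rad, forces in N, time in s.
With the tool pointing down it reaches from about 0.275 to 0.875 m from the base axis. Payload 12.5 kg.
Tool frame: the origin (TCP) lies at the very end of the fingers, on their centre line; the grasp point (between the pads) lies 19 mm behind it; x points along the fingers, y is the direction in which the jaws open and shut, and the axes are right-handed (so a half turn about x gives the same grasp; the last joint's range is limited). The gripper opens to 85 mm and grips with 20 to 120 N. Pads are 22 mm wide; open, the fingers measure 114 mm over their backs; the gripper's body (76 mm by 85 mm) begins 54 mm behind the grasp point. The pads swing forward as they close: fully open they stand 13 mm farther back than shut.
Start: joints at [-0.085, 0.351, 1.652, -0, 1.139, -0.085], TCP at [0.55, 0, 0.231] pointing down, gripper open.
Joint ranges: [-2.75, 2.75], [-0.79, 2.1], [0.01, 2.65], [-1.57, 4.71], [0.07, 3.14], [-2.87, 2.87]. Speed limits (rad/s): [2.22, 2.22, 2.79, 3.14, 3.14, 3.14].

INTERFACE

Orientations are given as a 3x3 rotation matrix whose columns are the frame's x, y, z axes.
In Python, from bench import manip gives the robot as it stands. Calls block until the motion is done:
- manip.move_ptp(position, orientation): joint-space move of the TCP to a pose.
- manip.move_l(position, attitude=None, max_speed=0.15): straight line of the TCP; attitude=None keeps the orientation; max_speed is the mean speed in m/s.
- manip.move_j(angles): joint-space move.
- manip.set_gripper(opening, effort=None): opening from 0.0 (shut) to 1.0 (fully open); effort is the grip in N (None keeps the last); returns when the fingers have stopped.
- manip.dwell(seconds).
- manip.inverse_kinematics(position, orientation): joint angles nearest the present ones, or None.
- manip.grab_frame(name): name is "scene" or "side" or "wrist"; returns (picture, depth): 400x640x3 uint8, red, green, blue; 400x640 float32, m along the optical axis (not along the pixel's ray), 0 where there is no reading.
- manip.get_calibration(name): a dict with "camera_matrix" (3x3 intrinsics, pixels), "R" (3x3) and "t" (3): a world point X has camera coordinates R X + t. Camera axes: x right, y down, z forward; pixel columns grow to the right and rows downward; lengths in m; the calibration is good to about 2 mm. A picture is of the moment at which its call begins: read the wrist's pose just before it. get_calibration takes no time and is no camera call; for the wrist camera it gives the pose at the moment of the call.
A pose or a line that the arm cannot do raises manip.Unreachable and nothing moves.
- manip.sign_off(): hands the job in, once; it reports no verdict.
Trained networks look in the newest picture that a camera, given by its name, has taken for a name from the list of things; names that differ only in an ending like _2 or _b are one class to them, and where a whole thing is asked for, a point or a joint stands for the part that bears it (a point fixed in the world has none). Each returns a list of dicts, best first, with "confidence" (0 to 1); they miss things now and then, are a little off and sometimes report something else, mostly with a low value. They report only what shows in the picture. A call takes as long as a camera call. They do not tell look-alikes from the thing itself.
- manip.look_for(camera, name): "at" ([x, y, z] in m, in world coordinates, good to about 4 mm: the middle of the surface that is visible of it).
Readings, each from a call of its own:
- manip.current_time(): time.
- manip.current_qpos(): joint angles.
- manip.current_joint_vel(): joint speeds.
- manip.current_joint_torque(): joint torques, N m.
- manip.current_ee_pos(): TCP position.
- manip.current_tcp_rot(): TCP orientation.
- manip.current_force(): force on the tool from outside, world axes, zero at the start.
- manip.current_ft_torque(): the same for the moment, N m.
- manip.current_grip_width(): opening from 0.0 (shut) to 1.0 (fully open).
Only numpy, scipy, OpenCV 4.12 (cv2) and the standard library are available. Lean on these libraries where they do the work, as an engineer would, in place of code of your own. Each camera call takes 0.05 s, during which the arm holds its last target. There are 200 camera calls.

## Working session

There is one attempt and no reset: what is moved stays moved. The work goes in short steps, each a Python script; the robot and the scene stay as the last script left them, time stands still between calls to the robot, and variables do not carry over. Pictures are saved under pics/ and viewed, on a budget of 10 in all, crops included, one or two more only if the job needs it, and the job is handed in when it is done.

```bash
mkdir -p pics; ls; python3 - <<'E'
from bench import manip
import cv2, numpy as np
for c in ["scene","side"]:
    p,d=manip.grab_frame(c); cv2.imwrite(f"pics/{c}0.png",p[:,:,::-1]); np.save(f"{c}_d.npy",d)
    for n in ["press","fixed_jaw","handle_center","trigger_pad","jaw_pad","release_top","bearing_block","block_center","tray","oil_dropper","bushing","micrometer","gear","hex_key","plug_gauge","stock_bushing_a"]:
        K=manip.get_calibration(c)
        o=[]
        for r in manip.look_for(c,n)[:3]:
            x=K["camera_matrix"]@(K["R"]@np.array(r["at"])+K["t"]); o.append((np.round(r["at"],3).tolist(),round(r["confidence"],2),(x[:2]/x[2]).astype(int).tolist()))
        print(c,n,o)
print(manip.current_time(), manip.current_force())
E
```

```text
pics
scene press [([0.525, -0.162, 0.067], 0.79, [368, 231])]
scene fixed_jaw [([0.532, -0.158, 0.062], 0.78, [368, 231])]
scene handle_center [([0.526, -0.16, 0.063], 0.61, [368, 232]), ([0.567, 0.384, 0.012], 0.51, [260, 190])]
scene trigger_pad [([0.489, -0.122, 0.073], 0.65, [352, 231])]
scene jaw_pad [([0.603, -0.037, 0.064], 0.36, [349, 209]), ([0.523, -0.16, 0.064], 0.31, [367, 232])]
scene release_top [([0.684, -0.328, 0.048], 0.49, [435, 230])]
scene bearing_block [([0.421, -0.026, 0.049], 0.91, [316, 237]), ([0.516, 0.082, 0.037], 0.76, [309, 215]), ([0.333, 0.058, 0.05], 0.74, [279, 241])]
scene block_center [([0.423, -0.025, 0.051], 0.96, [316, 236]), ([0.514, 0.082, 0.039], 0.83, [308, 215]), ([0.587, -0.082, 0.076], 0.75, [358, 212])]
scene tray [([0.416, 0.236, 0.006], 0.89, [260, 221])]
scene oil_dropper [([0.53, -0.163, 0.062], 0.49, [369, 232])]
scene bushing [([0.49, -0.125, 0.073], 0.57, [353, 231]), ([0.329, 0.097, 0.046], 0.55, [270, 238]), ([0.524, 0.068, 0.03], 0.51, [313, 217])]
scene micrometer [([0.627, 0.549, 0.012], 0.64, [243, 173])]
scene gear [([0.565,
[... 996 characters left out ...]
 0.076], 0.15, [304, 170])]
side oil_dropper [([0.69, -0.31, 0.048], 0.72, [288, 138]), ([0.603, -0.072, 0.074], 0.21, [304, 171])]
side bushing [([0.432, 0.022, 0.038], 0.52, [353, 199]), ([0.341, 0.098, 0.038], 0.48, [382, 217]), ([0.605, -0.055, 0.065], 0.44, [303, 176])]
side micrometer [([0.616, 0.536, 0.01], 0.68, [274, 352])]
side gear [([0.572, 0.4, 0.013], 0.8, [299, 302])]
side hex_key [([0.535, -0.116, 0.062], 0.67, [324, 167])]
side plug_gauge [([0.343, -0.325, 0.019], 0.44, [375, 146])]
side stock_bushing_a [([0.444, -0.345, 0.014], 0.41, [349, 143]), ([0.602, -0.072, 0.078], 0.26, [304, 170]), ([0.537, -0.112, 0.064], 0.25, [324, 167])]
1.7 [-0.00968948  0.00866207 -0.21058511]
```

```bash
python3 - <<'E'
import cv2,numpy as np
a=cv2.imread("pics/scene0.png")[180:310,230:450]; b=cv2.imread("pics/side0.png")[120:270,250:410]
a=cv2.resize(a,None,fx=3.6,fy=3.6,interpolation=2)[:,:790]
b=cv2.resize(b,None,fx=3.6,fy=3.6,interpolation=2)
cv2.imwrite("pics/a.png",a);cv2.imwrite("pics/b.png",b)
E
```

```text
(no output)
```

View pics/a.png

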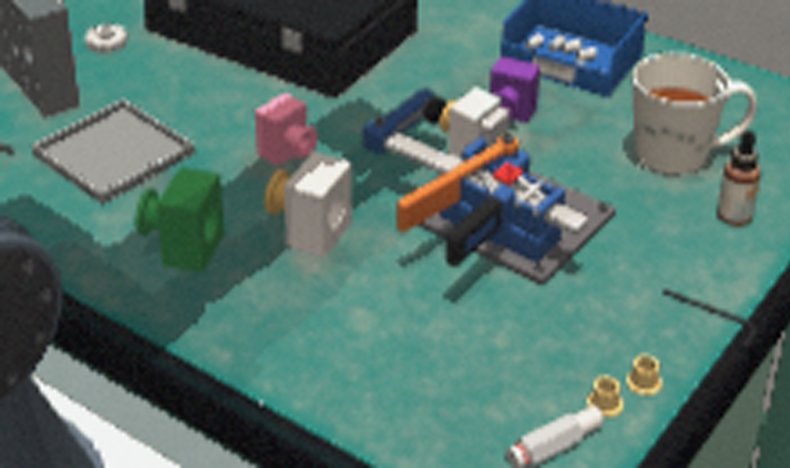

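View pics/b.png

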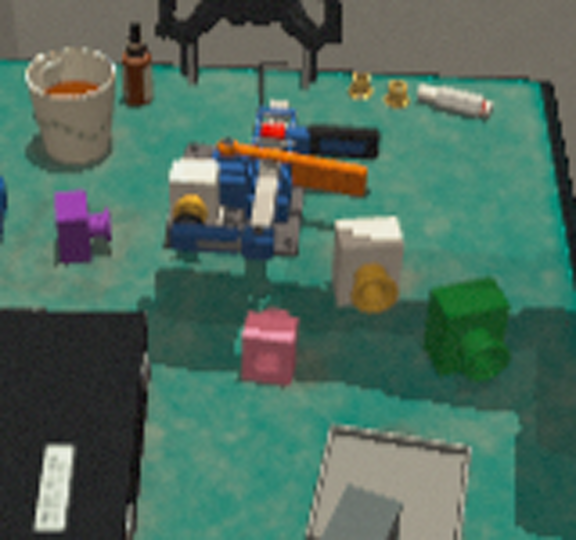

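The nest holds a small silver block at scene (363,213) and side (304,172). A larger silver block stands free at scene (318,236). Green, pink and purple copies are at (283,241), (308,215) and (373,205). The target is the small silver one in the nest. Next I'll take a wrist view from above, which also serves as the enlarged confirmation.

```bash
cat > h.py <<'E'
from bench import manip
import cv2, numpy as np
def down(yaw):  # tool x down; tool y (jaw direction) at angle yaw in world xy
    x=np.array([0,0,-1.]); y=np.array([np.cos(yaw),np.sin(yaw),0]); return np.c_[x,y,np.cross(x,y)]
def shot(name,fn):
    k=manip.get_calibration(name); p,d=manip.grab_frame(name)
    cv2.imwrite(fn,p[:,:,::-1]); np.savez(fn[:-4]+".npz",d=d,p=p,K=k["camera_matrix"],R=k["R"],t=k["t"]); return p,d,k
def unproj(d,K,R,t):
    v,u=np.mgrid[:d.shape[0],:d.shape[1]]
    c=np.stack([(u-K[0,2])/K[0,0]*d,(v-K[1,2])/K[1,1]*d,d],-1)
    return (c-t)@R
def look(c,names):
    k=manip.get_calibration(c)
    for n in names:
        for r in manip.look_for(c,n)[:2]:
            x=k["camera_matrix"]@(k["R"]@np.array(r["at"])+k["t"]); print(c,n,np.round(r["at"],3).tolist(),round(r["confidence"],2),(x[:2]/x[2]).astype(int).tolist())
E
python3 - <<'E'
from h import *
R0=manip.current_tcp_rot(); print(np.round(R0,2))
k=manip.get_calibration("wrist"); print("cam offset tool", R0.T@(-k["R"].T@k["t"]-manip.current_ee_pos()), k["R"]@R0)
manip.move_ptp([0.45,0.2,0.30],R0); shot("wrist","pics/w_tray.png"); look("wrist",["tray"])
manip.move_ptp([0.51,-0.09,0.27],R0); p,d,k=shot("wrist","pics/w_press.png")
look("wrist",["press","fixed_jaw","handle_center","trigger_pad","jaw_pad","release_top","block_center","bushing"])
print(manip.current_time())
E
```

```text
[[-0.  1.  0.]
 [-0.  0. -1.]
 [-1. -0.  0.]]
cam offset tool [-0.14235494 -0.00098511 -0.07029287] [[ 7.61626197e-04  9.99999578e-01  5.13181034e-04]
 [-2.80948994e-01 -2.78533471e-04  9.59722660e-01]
 [ 9.59722399e-01 -8.75127616e-04  2.80948664e-01]]
wrist tray [0.419, 0.232, 0.004] 0.55 [297, 135]
wrist press [0.545, -0.124, 0.06] 0.69 [348, 198]
wrist press [0.443, -0.345, 0.01] 0.48 [277, 323]
wrist fixed_jaw [0.55, -0.12, 0.062] 0.71 [353, 195]
wrist handle_center [0.548, -0.128, 0.057] 0.56 [350, 200]
wrist trigger_pad [0.506, -0.121, 0.078] 0.92 [316, 200]
wrist jaw_pad [0.606, -0.034, 0.066] 0.83 [406, 122]
wrist release_top [0.536, -0.163, 0.084] 0.9 [341, 235]
wrist block_center [0.521, 0.08, 0.042] 0.96 [330, 13]
wrist block_center [0.354, 0.057, 0.077] 0.85 [163, 29]
wrist bushing [0.689, -0.066, 0.035] 0.88 [464, 147]
wrist bushing [0.519, 0.064, 0.04] 0.81 [327, 30]
4.325
```

View pics/w_press.png

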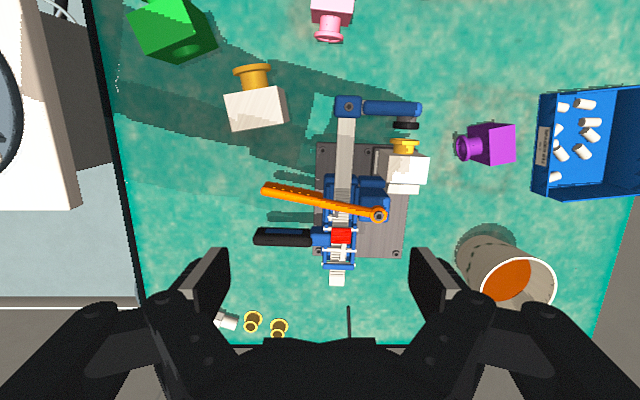

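View pics/w_tray.png

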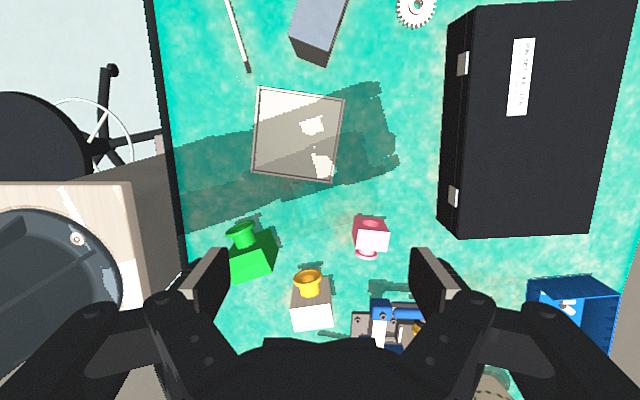

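The wrist press view shows the following:
- The small silver block is in the nest at (407,165), with its bronze bushing towards the jaw pad at (406,122).
- The trigger is orange, from (262,188) to (378,215). The handle is at (282,237), the red release at (341,236), and the press is almost aligned with the world.
- The larger silver block is at (256,105) and is not the target.

The tray is clear at (297,135), with a tall grey slab beyond it at (318,30).

```bash
python3 - <<'E'
from h import *
z=np.load("pics/w_press.npz"); P=unproj(z["d"],z["K"],z["R"],z["t"]); p=z["p"].astype(int)
hsv=cv2.cvtColor(z["p"],cv2.COLOR_RGB2HSV); ok=z["d"]>0
def rect(m,name):
    q=P[m]; 
    r=cv2.minAreaRect((q[:,:2]*1000).astype(np.float32)); print(name,len(q),np.round(q.mean(0),4),"z",np.round(np.percentile(q[:,2],[5,50,95]),4),"rect",np.round(r[0],1),np.round(r[1],1),round(r[2],2))
X,Y,Z=P[...,0],P[...,1],P[...,2]
near=ok&(X>.42)&(X<.66)&(Y>-.25)&(Y<0)
grey=hsv[...,1]<60
rect(near&grey&(Z>.080)&(X>.57)&(X<.65),"blocktop")
red=near&((hsv[...,0]<4)|(hsv[...,0]>176))&(hsv[...,1]>150)&(Z>.07); rect(red,"red")
org=near&(hsv[...,0]>6)&(hsv[...,0]<16)&(hsv[...,1]>170); rect(org,"orange"); rect(org&(Z>.074),"orange top")
bar=near&grey&(abs(Z-.063)<.005)&(abs(X-.548)<.03)&(Y>-.12)&(p.sum(-1)>400); rect(bar,"bar")
q=P[bar][:,:2]; print("bar fit x=a*y+b",np.polyfit(q[:,1],q[:,0],1))
plate=near&(Z>.002)&(Z<.02)&grey&(p.sum(-1)<420); rect(plate,"plate")
hd=near&(p.sum(-1)<120)&(Z>.07)&(X<.53); rect(hd,"handle")
blue=near&(hsv[...,0]>100)&(hsv[...,0]<125)&(hsv[...,1]>120)
rect(blue&(Y>-.06),"jaw arm")
wht=near&(Z>.03)&(Z<.1)&(Y>-.05)&(X>.57)&(p.sum(-1)<150); rect(wht,"pad")
z=np.load("pics/w_tray.npz"); P=unproj(z["d"],z["K"],z["R"],z["t"]);X,Y,Z=P[...,0],P[...,1],P[...,2]; ok=z["d"]>0
m=ok&(Z>.0095)&(Z<.018)&(X>.33)&(X<.5)&(Y>.15)&(Y<.32); rect(m,"trayrim")
m=ok&(Z>.05)&(Y>.25)&(X<.52)&(X>.3);rect(m,"slab")
m=ok&(Z>.03)&(Y<.25)&(Y>.05)&(X<.45)&(X>.28);rect(m,"green")
E
```

```text
blocktop 6811 [ 0.5796 -0.084   0.2997] z [0.0842 0.3402 0.3605] rect [ 599.1 -105.5] [75.6 58.2] 89.99
red 271 [ 0.5334 -0.1573  0.0995] z [0.0794 0.081  0.2867] rect [ 509.  -130.7] [86.  88.1] 0.41
orange 725 [ 0.5079 -0.119   0.0749] z [0.0553 0.076  0.0799] rect [ 506.8 -129.8] [156.7  89. ] 6.71
orange top 434 [ 0.5273 -0.1234  0.0825] z [0.0749 0.0779 0.0804] rect [ 514.8 -128. ] [139.4  89.6] 8.18
bar 1237 [ 0.5381 -0.071   0.0607] z [0.0595 0.0607 0.0621] rect [539.  -64.2] [111.6  25.7] 83.01
bar fit x=a*y+b [0.04321089 0.54120141]
plate 1731 [ 0.5396 -0.1007  0.0102] z [0.0082 0.0098 0.0151] rect [ 537.2 -120.9] [174.  272.7] 16.96
handle 27013 [ 0.4794 -0.0798  0.3461] z [0.3076 0.3521 0.3674] rect [ 479.7 -122.8] [112.8  95. ] 86.66
jaw arm 1343 [ 0.57   -0.0181  0.0687] z [0.0664 0.0691 0.0706] rect [584.1 -17.5] [117.6  25. ] 0.3
pad 156 [ 0.6035 -0.0367  0.0676] z [0.0607 0.0688 0.0715] rect [604.3 -36.8] [12.5 31.8] 73.27
trayrim 1052 [0.415  0.2348 0.0133] z [0.0112 0.0134 0.0149] rect [415.9 231.9] [119.9 120.3] 81.76
slab 2644 [0.4456 0.3439 0.1186] z [0.0712 0.1258 0.1273] rect [449.6 361.2] [70.  42.1] 69.93
green 26891 [0.404  0.1992 0.3525] z [0.0736 0.3764 0.3949] rect [375.7 138.6] [199.6  81.6] 66.74
```

```bash
python3 - <<'E'
from h import *
z=np.load("pics/w_press.npz"); P=unproj(z["d"],z["K"],z["R"],z["t"]); p=z["p"].astype(int)
hsv=cv2.cvtColor(z["p"],cv2.COLOR_RGB2HSV); ok=z["d"]>0
X,Y,Z=P[...,0],P[...,1],P[...,2]
near=ok&(X>.42)&(X<.66)&(Y>-.25)&(Y<0)&(Z<.1)
a=-0.0432; ax=np.array([np.cos(a),np.sin(a)]); ay=np.array([-ax[1],ax[0]])
U=P[...,:2]@ax; V=P[...,:2]@ay
def rect(m,name):
    n,l,s,c=cv2.connectedComponentsWithStats(m.astype(np.uint8)); m=l==1+np.argmax(s[1:,4])
    q=P[m]; r=cv2.minAreaRect((q[:,:2]*1000).astype(np.float32))
    print(name,len(q),"z",np.round(np.percentile(q[:,2],[5,50,95]),4),"U",np.round(np.percentile(U[m],[1,50,99]),4),"V",np.round(np.percentile(V[m],[1,50,99]),4),"rect",np.round(r[0],1),np.round(r[1],1),round(r[2],2)); return m
grey=hsv[...,1]<70
rect(near&grey&(Z>.080)&(X>.57)&(X<.65),"blocktop")
rect(near&((hsv[...,0]<4)|(hsv[...,0]>176))&(hsv[...,1]>150)&(Z>.07),"red")
org=near&(hsv[...,0]>4)&(hsv[...,0]<18)&(hsv[...,1]>150)
m=rect(org&(Z>.072)&(V>-0.17),"orange top")
q=P[m]; print("trig dir",np.round(np.polyfit(q[:,0],q[:,1],1),3))
for lo,hi in[(.44,.46),(.46,.48),(.48,.5),(.5,.52),(.52,.54)]:
    s=m&(U>lo)&(U<hi)
    if s.any(): print(lo,np.round(np.percentile(V[s],[2,50,98]),4))
rect(near&grey&(abs(Z-.063)<.004)&(p.sum(-1)>350)&(X<.57),"bar")
rect(near&(Z>.005)&(Z<.02),"plate")
rect(near&(p.sum(-1)<150)&(Z>.07)&(X<.53)&(Y<-.13),"handle")
rect(near&(Y>-.04)&(Z>.04),"jaw arm+pad")
rect(near&(hsv[...,0]>15)&(hsv[...,0]<30)&(hsv[...,1]>100)&(X>.57)&(Z>.03),"bushing")
E
```

```text
blocktop 1120 z [0.0832 0.0846 0.0858] U [0.5868 0.6083 0.6304] V [-0.0723 -0.0571 -0.0426] rect [605.8 -83.8] [30.3 44.7] 87.41
red 246 z [0.0793 0.0809 0.0821] U [0.5296 0.5412 0.5524] V [-0.1507 -0.1403 -0.1314] rect [ 534.5 -164.4] [19.6 23.4] 86.95
orange top 483 z [0.0734 0.0777 0.08  ] U [0.4478 0.5335 0.5881] V [-0.1105 -0.1009 -0.0864] rect [ 514.2 -123.3] [ 12.8 147.4] 79.64
trig dir [-0.21  -0.012]
0.44 [-0.0903 -0.0872 -0.0857]
0.46 [-0.0917 -0.0895 -0.0876]
0.48 [-0.0957 -0.0931 -0.0905]
0.5 [-0.0986 -0.0966 -0.0943]
0.52 [-0.1038 -0.1004 -0.0977]
bar 1349 z [0.0596 0.0608 0.0624] U [0.5311 0.5406 0.5501] V [-0.1023 -0.0519 -0.0065] rect [537.7 -78.5] [98.6 19.5] 87.71
plate 2204 z [0.0084 0.0098 0.0112] U [0.5702 0.6135 0.6376] V [-0.2033 -0.1665 -0.1063] rect [ 596.3 -176.4] [108.8  70.1] 87.91
handle 467 z [0.0712 0.0775 0.0798] U [0.4374 0.4702 0.5062] V [-0.1579 -0.1475 -0.145 ] rect [ 464.4 -171.6] [13.5 70.1] 86.94
jaw arm+pad 1976 z [0.0604 0.0688 0.0712] U [0.5257 0.5687 0.6195] V [-0.0154  0.0039  0.0174] rect [573.  -22.6] [34.5 96.5] 89.62
bushing 336 z [0.0447 0.0668 0.0723] U [0.5929 0.6062 0.6235] V [-0.0427 -0.0332 -0.027 ] rect [608.  -61.3] [16.1 34.7] 87.66
```

```bash
cat >> h.py <<'E'
A=-0.0445; AX=np.array([np.cos(A),np.sin(A)]); AY=np.array([-AX[1],AX[0]])
UV=lambda U,V,z: np.r_[U*AX+V*AY,z]
RP=down(A); UT=0.482; ZT=0.05
def fV(n=1): return float(np.mean([np.r_[manip.current_force()[:2]]@AY for _ in range(n)]))
def pull(V,Vend,f0,step=0.0015,limit=20.5,log=None):
    while V>Vend:
        f=fV()-f0
        s=step if f<12.5 else (0.0007 if f<17.5 else 0.0003)
        if f>=limit: manip.dwell(0.03); f=fV()-f0
        if f>=limit: return V,f,True
        V=max(V-s,Vend); manip.move_l(UV(UT,V,ZT),max_speed=0.05)
        if log is not None: log.append((round(V*1000,1),round(f,1)))
    return V,fV()-f0,False
E
python3 - <<'E'
from h import *
manip.set_gripper(0.0)
manip.move_ptp(UV(UT,-0.070,0.13),RP)
manip.move_l(UV(UT,-0.070,ZT),max_speed=0.12); manip.dwell(0.1)
f0=fV(5); print("tare",f0,"t",manip.current_time(), manip.current_grip_width())
t=manip.current_time(); log=[]
V,f,ok=pull(-0.070,-0.095,f0,log=log); print(log,V,f,ok,manip.current_time()-t,manip.current_force())
E
```

```text
tare 0.7838144436645855 t 6.6333 -0.003917359688519264
[(-71.5, 0.0), (-73.0, -0.8), (-74.5, -1.5), (-76.0, -0.3), (-77.5, -0.5), (-79.0, 1.5), (-80.5, 2.6), (-82.0, 1.5), (-83.5, 1.8), (-85.0, 1.4), (-86.5, 1.0), (-88.0, 1.9), (-89.5, 0.1), (-91.0, 0.3), (-92.5, 0.2), (-94.0, 2.8), (-95.0, 3.6)] -0.095 4.457413443979515 False 4.25 [-2.34951692  5.35104422  1.64618919]
```

```bash
python3 - <<'E'
from h import *
f0=0.78; go=lambda V,s=0.06: manip.move_l(UV(UT,V,ZT),max_speed=s)
log=[]
print(pull(-0.095,-0.1125,f0,step=0.004,log=log),log)
go(-0.076,0.12); 
go(-0.092,0.1); log=[]
print(pull(-0.092,-0.1125,f0,step=0.003,log=log),log)
go(-0.076,0.12); print("t",manip.current_time(),"free",fV(3)-f0)
shot("scene","pics/s2.png"); shot("wrist","pics/w2.png"); look("scene",["jaw_pad"])
E
```

```text
(-0.1125, 5.1598470571491015, False) [(-99.0, 4.5), (-103.0, 3.8), (-107.0, 3.1), (-111.0, 3.0), (-112.5, 2.7)]
(-0.1125, 6.928694869045122, False) [(-95.0, 1.1), (-98.0, 3.7), (-101.0, 4.0), (-104.0, 3.3), (-107.0, 4.8), (-110.0, 4.5), (-112.5, 7.5)]
t 15.0917 free -1.1265858567043052
scene jaw_pad [0.518, -0.173, 0.066] 0.51 [370, 234]
scene jaw_pad [0.492, -0.123, 0.074] 0.5 [353, 230]
```

```bash
python3 - <<'E'
from h import *
f0=0.5; go=lambda V,s=0.06: manip.move_l(UV(UT,V,ZT),max_speed=s)
for k in range(4):
    go(-0.092,0.1); log=[]
    V,f,ok=pull(-0.092,-0.1128,f0,step=0.002,log=log); print(V,f,ok,log)
    if ok:
        manip.dwell(0.3); print("held",fV(5)-f0,manip.current_time()); break
    if max(x[1] for x in log[:-1])>13.5: print("check"); break
    go(-0.076,0.12)
print("t",manip.current_time())
E
```

```text
-0.1128 9.578179644458503 False [(-94.0, 2.7), (-96.0, 5.7), (-98.0, 8.5), (-100.0, 9.9), (-102.0, 8.4), (-104.0, 8.4), (-106.0, 7.8), (-108.0, 9.1), (-110.0, 8.7), (-112.0, 11.5), (-112.8, 7.9)]
-0.10419999999999999 21.58735066866639 True [(-94.0, 2.0), (-96.0, 5.5), (-98.0, 10.1), (-100.0, 9.6), (-102.0, 12.1), (-102.7, 16.7), (-103.0, 17.6), (-103.3, 19.4), (-103.6, 19.4), (-103.9, 19.9), (-104.2, 20.4)]
held 22.098179203487923 22.2167
t 22.2167
```

```bash
python3 - <<'E'
from h import *
manip.move_l(UV(UT,-0.068,ZT),max_speed=0.12); manip.move_l(UV(UT,-0.068,0.135),max_speed=0.2)
manip.move_ptp(UV(0.541,-0.141,0.16),RP)
shot("wrist","pics/w3.png"); print("t",manip.current_time())
z=np.load("pics/w_press.npz"); P=unproj(z["d"],z["K"],z["R"],z["t"])
U=P[...,:2]@AX; V=P[...,:2]@AY; Z=P[...,2]; ok=(z["d"]>0)&(Z<.1)
us=np.arange(.517,.570,.004); vs=np.arange(-.117,-.170,-.004)
print("V\\U",(us*1000).astype(int))
for v in vs:
    print(int(v*1000),[int(1000*np.max(Z[s])) if (s:=ok&(abs(U-u)<.002)&(abs(V-v)<.002)).any() else -1 for u in us])
E
```

```text
t 23.7667
V\U [517 521 525 529 533 537 541 545 549 553 557 561 565 569]
-117 [-1, 64, 66, 60, 68, 68, 62, 62, 61, -1, 65, -1, -1, 78]
-121 [36, 65, 65, 66, 67, 67, 63, 63, 63, 52, 65, 65, 61, 62]
-125 [37, 65, 65, 65, 65, 63, 63, 63, 62, 53, 65, 64, 62, 62]
-129 [10, 69, 69, 78, 80, 81, 80, 79, 79, 78, 70, 66, 59, 60]
-133 [11, 70, 69, 82, 81, 82, 82, 81, 82, 80, 70, 70, -1, -1]
-137 [10, 71, 70, 81, 82, 82, 82, 81, 81, 81, 70, 70, -1, -1]
-141 [76, 75, 75, 80, 82, 81, 82, 82, 82, 81, 71, 69, -1, 10]
-145 [76, 76, 76, 80, 82, 82, 81, 82, 81, 81, 70, 69, -1, 10]
-149 [76, 76, 76, 81, 82, 81, 81, 80, 81, 81, 69, 70, -1, 10]
-153 [76, 76, 76, 75, -1, -1, -1, 75, 74, -1, 71, 69, -1, 10]
-157 [75, 76, 75, 75, -1, 61, -1, 74, 74, -1, 70, 69, -1, 9]
-161 [-1, 70, 70, 69, 69, 70, 69, 72, 72, 70, 70, 69, -1, -1]
-165 [-1, 70, 70, 70, 70, 70, 70, 71, 70, 71, 71, 70, -1, 10]
-169 [-1, 69, 70, 68, -1, 63, -1, 68, 68, 52, 70, 69, -1, 9]
```

View pics/w3.png

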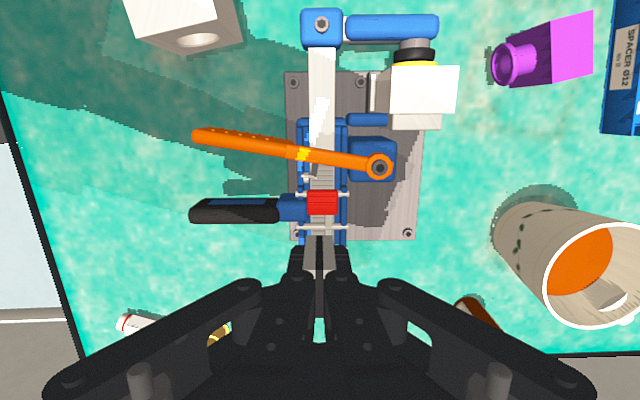

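The bushing flange sits flush on the block at (415,65) and the trigger has sprung back. Now I'll press the release.

```bash
python3 - <<'E'
from h import *
U,V=0.544,-0.138
manip.move_l(UV(U,V,0.086),max_speed=0.12); f0=manip.current_force()[2]
for z in [.081,.079,.078,.077,.076,.075,.074]:
    manip.move_l(UV(U,V,z),max_speed=0.05); f=manip.current_force()[2]-f0; print(z,round(f,1),manip.current_ee_pos()[2].round(4))
    if f>14: break
manip.dwell(0.5)
manip.move_l(UV(U,V,0.16),max_speed=0.2); shot("wrist","pics/w4.png"); print("t",manip.current_time())
z=np.load("pics/w4.npz"); P=unproj(z["d"],z["K"],z["R"],z["t"]); Z=P[...,2]; ok=(z["d"]>0)&(Z<.1)&(Z>.045)
Uu=P[...,:2]@AX; Vv=P[...,:2]@AY
m=ok&(Uu>.56)&(Uu<.64)&(Vv>-.035)&(Vv<.04)
print("arm/pad V",np.percentile(Vv[m],[1,50,99]),m.sum())
b=ok&(Z>.081)&(Uu>.575)&(Uu<.645)&(Vv>-.09)&(Vv<-.03); r=cv2.minAreaRect((P[b][:,:2]*1000).astype(np.float32)); print("block",r,"UV",Uu[b].mean(),Vv[b].mean(), Uu[b].min(),Uu[b].max())
E
```

```text
0.081 -0.5 0.0812
0.079 3.1 0.0793
0.078 4.6 0.0784
0.077 5.7 0.0774
0.076 6.8 0.0765
0.075 12.9 0.0759
0.074 21.1 0.0757
t 27.4167
arm/pad V [0.00123916 0.00185776 0.00434517] 447
block ((606.2343139648438, -86.3971939086914), (29.888084411621094, 44.809532165527344), 87.33712005615234) UV 0.6090457323203352 -0.05904150740288415 0.5870805786753283 0.6318608919250378
```

View pics/w4.png

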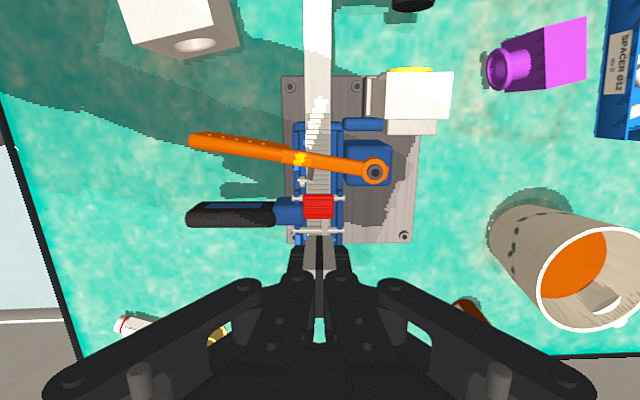

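The jaw is fully back: its pad has left the frame top at (412,3), and it is farther open than at the start. The block still stands in the nest at (412,95) with its flange seated. I'll grasp it next.

```bash
python3 - <<'E'
from h import *
z=np.load("pics/w4.npz"); P=unproj(z["d"],z["K"],z["R"],z["t"]); Z=P[...,2]; ok=(z["d"]>0)&(Z<.1)
U=P[...,:2]@AX; V=P[...,:2]@AY
for a,b in[(.558,.584),(.634,.665)]:
    print([int(1000*np.max(Z[s])) if (s:=ok&(U>a)&(U<b)&(abs(V-v)<.002)).any() else -1 for v in np.arange(-.038,-.082,-.004)])
U0,V0=.6088,-.0582
manip.move_l(UV(.544,-.138,.20),max_speed=.25); manip.set_gripper(0.75)
manip.move_ptp(UV(U0,V0,.15),RP); manip.move_l(UV(U0,V0,.064),max_speed=.1)
print(manip.current_force(), manip.current_time())
manip.set_gripper(0.0,effort=40); print("w",manip.current_grip_width(),manip.current_force(),manip.current_ee_pos())
E
```

```text
[11, 32, 33, 33, 34, 33, 33, 34, 34, 64, 65]
[-1, -1, -1, -1, -1, -1, -1, -1, -1, -1, 2]
[-0.54504835 -0.65891035  0.11023103] 29.8917
w 0.5059969124560297 [-0.52118181 -0.89447213  5.30911412] [ 0.60623781 -0.0853655   0.06495427]
```

```bash
python3 - <<'E'
from h import *
U0,V0=.6088,-.0582; z0=.0645
manip.move_l(UV(U0,V0,.10),max_speed=.06); print("F",manip.current_force(),manip.current_grip_width())
manip.move_l(UV(U0,V0,.23),max_speed=.2)
T=np.array([.416,.232])
manip.move_ptp(np.r_[T,.23],down(-.14)); print("t",manip.current_time())
zc=z0-.025
manip.move_l(np.r_[T,zc+.012],max_speed=.12); manip.dwell(.1)
f0=manip.current_force()[2]
z=zc+.012
while z>zc-.006:
    z-=.0015; manip.move_l(np.r_[T,z],max_speed=.03); f=manip.current_force()[2]-f0; print(round(z,4),round(f,2))
    if f>2.0: break
shot("wrist","pics/w5.png"); shot("side","pics/s5.png"); print("t",manip.current_time(),manip.current_grip_width())
a=cv2.imread("pics/w5.png"); b=cv2.imread("pics/s5.png")[170:330,290:450]
cv2.imwrite("pics/c5.png",np.hstack([cv2.resize(a,(480,300)),cv2.resize(b,(300,300),interpolation=2)]))
E
```

```text
F [ 0.22968385 -0.13642018 -3.9154609 ] 0.5068001405804277
t 33.1417
0.05 -0.23
0.0485 -0.89
0.047 -0.07
0.0455 -1.2
0.044 0.28
0.0425 0.05
0.041 -0.69
0.0395 8.66
t 36.975 0.5071189253645114
```

View pics/c5.png

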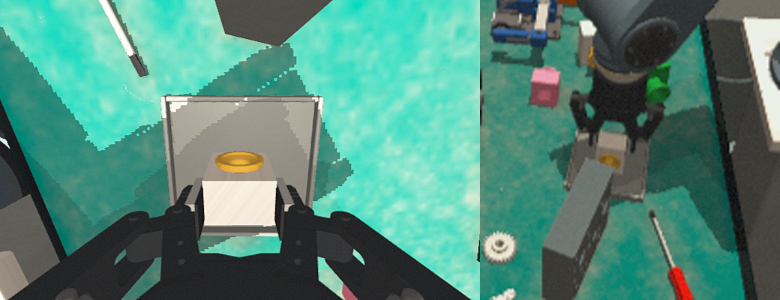

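The block touched the tray floor at the expected height, upright and inside the rim: block at (240,200) in the left half, tray rim at (160–325, 97–235). Now release and verify.

```bash
python3 - <<'E'
from h import *
T=np.array([.416,.232])
manip.set_gripper(0.75); manip.move_l(np.r_[T,.15],max_speed=.1); manip.move_ptp([.42,.14,.30],down(0)); manip.dwell(.2)
shot("wrist","pics/w6.png")
z=np.load("pics/w6.npz"); P=unproj(z["d"],z["K"],z["R"],z["t"]); X,Y,Z=np.moveaxis(P,-1,0); ok=z["d"]>0
m=ok&(Z>.055)&(Z<.07)&(abs(X-.416)<.06)&(abs(Y-.232)<.06)
print("block top",P[m].mean(0),np.percentile(Z[m],[2,98]),cv2.minAreaRect((P[m][:,:2]*1000).astype(np.float32)))
m=ok&(Z>.0095)&(Z<.018)&(abs(X-.416)<.09)&(abs(Y-.232)<.09); print("rim",cv2.minAreaRect((P[m][:,:2]*1000).astype(np.float32)))
manip.move_ptp([.50,-.10,.30],down(0)); shot("wrist","pics/w7.png"); print("t",manip.current_time())
z=np.load("pics/w7.npz"); P=unproj(z["d"],z["K"],z["R"],z["t"]); Z=P[...,2]; U=P[...,:2]@AX; V=P[...,:2]@AY; ok=(z["d"]>0)&(Z<.1)&(Z>.045)
m=ok&(U>.59)&(U<.63)&(V>-.05)&(V<.05); print("pad face V",np.percentile(V[m],[1,99]))
cv2.imwrite("pics/c7.png",np.hstack([cv2.resize(cv2.imread(f"pics/{n}.png"),(400,250)) for n in("w6","w7")]))
E
```

```text
block top [0.41434711 0.23133588 0.05970113] [0.05809989 0.06135943] ((414.34100341796875, 231.20811462402344), (30.038005828857422, 44.044620513916016), 81.93685913085938)
rim ((418.6064758300781, 249.01022338867188), (154.71994018554688, 120.12068176269531), 81.73204803466797)
t 40.5917
pad face V [0.00174532 0.03084686]
```

View pics/c7.png

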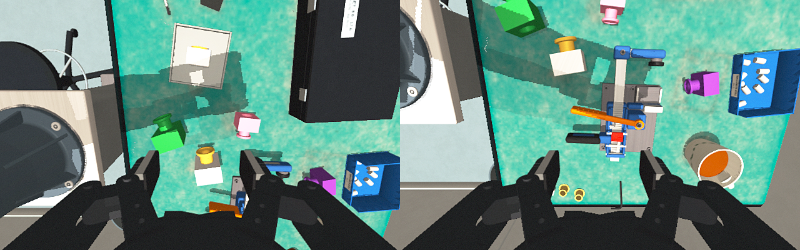

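The left view shows the block standing in the tray at (198,52), and the right view shows an empty nest. Before handing in I'll check "fully open" against the trigger pivot, using the stored picture.

```bash
python3 - <<'E'
from h import *
for n in("w_press","w3","w4","w7"):
    z=np.load(f"pics/{n}.npz"); P=unproj(z["d"],z["K"],z["R"],z["t"]); Z=P[...,2]; U=P[...,:2]@AX; V=P[...,:2]@AY
    h=cv2.cvtColor(z["p"],cv2.COLOR_RGB2HSV); ok=(z["d"]>0)&(Z<.1)&(Z>.074)
    m=ok&(abs(U-.584)<.012)&(abs(V+.112)<.02)
    m2=m&(h[...,1]<120)
    r=cv2.minEnclosingCircle((np.c_[U[m],V[m]]*1000).astype(np.float32))
    print(n,"disc",np.round(r[0],1),round(r[1],1),"bolt UV",np.round([U[m2].mean(),V[m2].mean()],4),m2.sum(),"V rng right",np.round(np.percentile(V[m&(U>.582)],[1,99]),4))
    a=ok=(z["d"]>0)&(Z<.1)&(Z>.045)&(U>.59)&(U<.63)&(V>-.04)&(V<.05); print("  pad/flange V",np.percentile(V[a],[1,99]) if a.any() else 0)
    b=(z["d"]>0)&(Z>.006)&(Z<.013)&(U>.5)&(U<.66)&(V<-.02)&(V>-.23); print("  plate U,V",np.percentile(U[b],[1,99]),np.percentile(V[b],[1,99]))
E
```

```text
w_press disc [ 582.8 -112.2] 11.8 bolt UV [ 0.5829 -0.1123] 76 V rng right [-0.1217 -0.103 ]
  pad/flange V [-0.03970128  0.01491887]
  plate U,V [0.50721869 0.63747578] [-0.20245441 -0.03908185]
w3 disc [ 582.5 -112.2] 11.8 bolt UV [ 0.5826 -0.1126] 204 V rng right [-0.122 -0.103]
  pad/flange V [-0.03968293 -0.00890556]
  plate U,V [0.5078002  0.63768649] [-0.2022879  -0.03992242]
w4 disc [ 583.  -110.6] 11.9 bolt UV [ 0.5828 -0.1126] 196 V rng right [-0.1216 -0.103 ]
  pad/flange V [-0.03985106  0.00422093]
  plate U,V [0.50776841 0.63765883] [-0.20193595 -0.03986448]
w7 disc [ 582.6 -112.3] 11.7 bolt UV [ 0.5823 -0.1126] 70 V rng right [-0.121  -0.1032]
  pad/flange V [0.00174532 0.03084686]
  plate U,V [0.5072544  0.63743299] [-0.20208007 -0.03882217]
```

The pivot bolt is at V = −112.5 mm, which puts the press origin at −128.5 mm. The pad face, expected at +1.5 mm when fully open, measures +1.7 mm, so the jaw is fully open.

```bash
python3 -c "
from bench import manip
print(manip.sign_off(), manip.current_time())"
```

```text
the job is handed in; nothing more can be done
the job is handed in; nothing more can be done
```

The finished block is standing in the grey tray and the job is handed in, at about 41 s on the robot's clock of the 72 s allowed. No verdict was reported.

**What I did**
- **Pumping:** I pulled the trigger four times with the closed fingertips. On the fourth stroke it went firm well before its stop. I held it for 0.3 s at about 22 N at the trigger, against the 25 N limit, then let go.
- **Release:** I pressed the red release down to its stop, at up to 21 N, more than the 3 to 8 N it needs, and the jaw sprang back.
- **Block:** I gripped the small silver block in the nest with 40 N and lifted it out. I lowered it in 1.5 mm steps until it touched the tray floor, where the last step read 8.7 N, then opened the fingers.

**Last checks**
- **Block:** Its centre is within 2 mm of the tray's middle. The top is flat at 60 mm, as expected for a 56 mm block on a 4 mm floor.
- **Jaw:** The pad face measured +1.7 mm where fully open should be +1.5 mm, so it is fully back.
- **Bushing:** The pictures after pressing show its flange on the block. I did not measure its depth separately at the end.
- **Force at the jaw pad:** This can't be read directly. I inferred it from the trigger force.
- **Other things on the bench:** None looked moved in the last pictures. I did not measure their positions again, and not all of them were in view.
- **Failed or disagreed:** The last tray-rim fit was spoiled by another object in its window, so I used the earlier clean 120 × 120 mm fit. The networks' jaw-pad reports in the scene camera were also wrong, and I used depth measurements instead.

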